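Clamp a flow cell on its vacuum jig

ROBOT

A 6-joint arm with a two-finger parallel gripper is mounted at the origin on the work surface; the furniture and walls round the work are solid. World frame = base frame: x ahead of the robot, y to its left, z up, the work surface at z = 0. Lengths are in m, angles in rad, forces in N, time in s.
With the tool pointing down it reaches from about 0.275 to 0.825 m from the base axis. Payload 4.9 kg.
Tool frame: the origin (TCP) lies midway between the tips of the shut fingers; the grasp point (between the pads) lies 19 mm behind it (bot.grip_depth is the distance from the TCP to the grasp point, in m); z points along the fingers, y is the line along which they close (so a half turn about z gives the same grasp; the last joint's range is limited). The gripper opens to 85 mm and grips with 20 to 120 N. Pads are 22 mm wide; open, the fingers measure 114 mm over their backs; the gripper's body (76 mm by 85 mm) begins 54 mm behind the grasp point. The pads swing forward as they close: fully open they stand 13 mm farther back than shut.
Start: joints at [-1.465, 0.326, -0.193, 1.052, 0, 1.437], TCP at [0.131, -0.534, 0.209] pointing down, gripper open.
Joint ranges: [-2.65, 2.65], [-0.97, 1.79], [-1.3, 1.35], [-1.93, 2.1], [-1.47, 1.37], [-3.14, 3.14]. Speed limits (rad/s): [2.57, 2.57, 3.14, 3.14, 3.14, 3.14].

INTERFACE

Orientations are given as a unit quaternion [w, x, y, z].
In Python, from cell import bot gives the robot as it stands. Calls block until the motion is done:
- bot.move_pose(position, orientation): joint-space move of the TCP to a pose.
- bot.move_linear(position, speed=0.15, rotation=None, until_force=None): straight line of the TCP; rotation=None keeps the orientation; speed is the mean speed in m/s. With until_force (N) it stops when the force on the tool has changed by that much, and returns True; else False.
- bot.goto_joints(angles): joint-space move.
- bot.set_gripper(opening, grasp_force=None): opening from 0.0 (shut) to 1.0 (fully open); grasp_force is the grip in N (None keeps the last); returns when the fingers have stopped.
- bot.wait(seconds).
- bot.solve_ik(position, orientation): joint angles nearest the present ones, or None.
- bot.camera(name): name is "scene" or "top" or "wrist"; returns the picture (384x512x3 uint8, red, green, blue); there is no depth.
- bot.calibration(name): a dict with "mtx" (3x3 intrinsics, pixels), "extrinsics" (4x4, takes a point from world to camera coordinates); the wrist camera has in their place "hand_eye" (4x4, takes a point from camera to tool coordinates, whose origin is the TCP and whose axes are the flange's). Camera axes: x right, y down, z forward; pixel columns grow to the right and rows downward; lengths in m; the calibration is good to about 2 mm. A picture is of the moment at which its call begins: read the wrist's pose just before it. calibration takes no time and is no camera call.
A pose or a line that the arm cannot do raises bot.PlanningError and nothing moves.
- bot.close_job(): hands the job in; it is judged then, once.
Trained networks look in the newest picture that a camera, given by its name, has taken for a name from the list of things; names that differ only in an ending like _2 or _b are one class to them, and where a whole thing is asked for, a point or a joint stands for the part that bears it (a point fixed in the world has none). Each returns a list of dicts, best first, with "confidence" (0 to 1); they miss things now and then, are a little off and sometimes report something else, mostly with a low value. They report only what shows in the picture. A call takes as long as a camera call. They do not tell look-alikes from the thing itself.
- bot.search_frame(camera, thing): "bbox" ([left, top, width, height] in pixels, round what is visible of it).
Readings, each from a call of its own:
- bot.read_clock(): time.
- bot.read_joint_positions(): joint angles.
- bot.read_joint_vel(): joint speeds.
- bot.read_joint_efforts(): joint torques, N m.
- bot.read_position(): TCP position.
- bot.read_tool_rot(): TCP orientation.
- bot.read_ft_force(): force on the tool from outside, world axes, zero at the start.
- bot.read_moment(): the same for the moment, N m.
- bot.read_gripper_width(): opening from 0.0 (shut) to 1.0 (fully open).
- bot.read_finger_force(): force on a finger pad.
Only numpy, scipy, OpenCV 4.12 (cv2) and the standard library are available. Lean on these libraries where they do the work, as an engineer would, in place of code of your own. Each camera call takes 0.05 s, during which the arm holds its last target. There are 200 camera calls.

TASK

Load the flow cell (blue block between two aluminium plates) for its leak test: set it upright in the nest of the jig on the bench and slide it gently home against the white end stop, so that it sits over the O-ring. Then push the toggle clamp's red handle down until it has gone over centre and stays locked on its stop by itself, with the rubber pad holding the cell; feel for the stop and do not force the handle. Let go at the end, and leave the other things on the bench where they are.

Things in the scene. Friction and masses are not known exactly. Their poses are not given: they have to be found in the camera images.
- jig: Vacuum jig fixed to the bench: aluminium plate 220 x 92 mm, 12 mm thick, with a nest and a steel toggle clamp. Origin on the bench under the arm's pivot; x along the plate from clamp to nest, y across, z up. Plate from x = -70 to 150 mm. While the clamp is open nothing stands beyond x = 45 but the nest's rails; the raised arm fills x = -30 to 45, up to z = 145.
- nest_home (a point): Centre of the cell when fully home: (75, 0, 29) mm in the jig's frame, over the O-ring; axes as the jig's. Plate top (nest floor) at z = 12. Two black rails, 47 mm apart, tops at z = 21, guide the cell from x = 45 to 80, then flare to 59 mm apart at x = 110; beyond, the plate is open.
- nest_load (a point): A good place to set the cell down before sliding it in: (120, 0, 29) mm in the jig's frame, for the cell's centre; axes as the jig's. From here the cell slides 45 mm along the jig's -x until it meets the end stop.
- end_stop: White plastic block at the clamp end of the nest, 48 mm wide, 10 mm thick, top at z = 32 mm; its face, square to the channel at x = 45 mm of the jig, stops the cell. Origin and axes are the jig's. Must not be pressed with more than 25 N.
- cell_centre (a point): Flow cell: rigid block 60 x 44 x 34 mm (own x, y, z), about 0.2 kg, blue between two aluminium plates, flat sides, black round spot on top for the pad; the same turned end for end. This point is its centre, 17 mm over its underside. Starts loose on the bench, upright, its x within 0.6 rad of the jig's.
- handle_end (a point): Point on the axis of the clamp's red round grip (19 mm thick, 82 mm long), 23 mm short of its free end. x: along the grip towards the clamp; z: square out of the face to push on; pushing moves it along -z. Open at the start: grip 50 to 85 degrees steep, leaning away from the nest, this point 165 to 205 mm high. The handle bends when pushed with more than 20 N.
- grip_root (a point): Point on the axis of the red grip near its inner end, 65 mm from handle_end; axes as there. The linkage carries the handle round as it turns down: handle_end passes, within 30 mm, through (x, z) = (-88, 191), (-115, 181), (-130, 160), (-132, 132), (-135, 86) mm of the jig with the grip 70, 54, 36, 23, 4 degrees steep, and the arm with the pad swings down on the cell.
- link_pin (a point): Rear pin of the linkage (brass adjusting screw), near (-60, 0, 42) mm of the jig. Its setting is not reported; it shifts where the handle locks: grip -3 to 12 degrees raised, handle_end 66 to 106 mm high. Last 20 degrees: the push at handle_end rises to 5 to 12 N, fades over centre; 4 mm lower is a hard stop. Let go before centre, the handle springs up; beyond, it snaps to the stop.
- pad: Black rubber pad, 18 mm across, on a spring spindle (5 N/mm) at the arm's end, 75 mm from its pivot. Origin at the centre of its face; it presses along its own -z. Locked, it presses the cell with some 25 to 50 N.
- small_beaker: Bystander: small glass beaker, 48 mm across, 59 mm high; origin at the centre of its underside.
- tape_roll: Bystander: roll of blue labelling tape, 55 mm across, 19 mm high; origin at the centre of its underside.
- filler_bulb: Bystander: red rubber pipette filler lying on its side, 95 x 41 x 41 mm; origin at the centre of its underside.
- stopper: Bystander: small white plastic stopper standing on its head, 24 mm across, 32 mm high; origin at the centre of its underside.
- boat: Bystander: white plastic weighing boat, 48 x 48 x 11 mm; origin at the centre of its underside.
There are look-alikes about, which are no part of the job. What is shaped like the part that bears cell_centre but green or purple is not meant.

How it is judged:
By the outcome, as a careful person would: the job done as asked, in the order asked, and still so for the second after the job is handed in, with the robot touching nothing.
It also fails if it takes over 64 s, if anything falls off the work surface, if the arm or the gripper's body presses on something with over 40 N, if the wrist force passes 120 N, or if a joint passes its speed limit or range.

## Working session

There is one attempt and no reset: what is moved stays moved. The work goes in short steps, each a Python script; the robot and the scene stay as the last script left them, time stands still between calls to the robot, and variables do not carry over. Pictures are saved under pics/ and viewed, at most 13 in all, crops included, and the job is handed in when it is done.

```bash
ls; mkdir -p pics
python3 - <<'E'
from cell import bot
import cv2,numpy as np
ims={}
for c in("scene","top"):
    im=bot.camera(c);ims[c]=im
    cv2.imwrite(f"pics/{c}0.png",im[:,:,::-1])
    k=bot.calibration(c);print(c,np.round(k["mtx"],1).tolist(),np.round(k["extrinsics"],4).tolist())
    for t in("jig","cell_centre","end_stop","handle_end","link_pin","pad","small_beaker","tape_roll","filler_bulb","stopper","boat"):
        print(t,[(np.round(d["bbox"]).astype(int).tolist(),round(d["confidence"],2)) for d in bot.search_frame(c,t)][:4])
cv2.imwrite("pics/both0.png",cv2.resize(np.vstack([ims["top"]]),(800,600),interpolation=cv2.INTER_CUBIC)[:,:,::-1])
cv2.imwrite("pics/scene0b.png",cv2.resize(ims["scene"],(800,600),interpolation=cv2.INTER_CUBIC)[:,:,::-1])
print(bot.read_clock(), bot.read_tool_rot())
E
```

```text
pics
scene [[410.7, 0.0, 252.7], [0.0, 410.7, 187.7], [0.0, 0.0, 1.0]] [[-0.79, -0.6131, -0.0078, 0.2279], [-0.3991, 0.5238, -0.7526, 0.3221], [0.4655, -0.5914, -0.6584, 0.8963], [0.0, 0.0, 0.0, 1.0]]
jig [([189, 179, 61, 58], 0.66)]
cell_centre [([162, 231, 19, 18], 0.42)]
end_stop [([236, 193, 11, 16], 0.54)]
handle_end [([189, 176, 33, 35], 0.9)]
link_pin [([190, 177, 62, 59], 0.61)]
pad [([192, 175, 59, 62], 0.73)]
small_beaker [([198, 250, 14, 24], 0.69)]
tape_roll [([171, 295, 27, 32], 0.83)]
filler_bulb []
stopper []
boat [([162, 230, 16, 16], 0.61)]
top [[488.1, 0.0, 255.1], [0.0, 488.1, 186.0], [0.0, 0.0, 1.0]] [[0.0308, -0.9995, -0.0028, -0.1111], [-0.9926, -0.0302, -0.1173, 0.4057], [0.1172, 0.0063, -0.9931, 1.3127], [0.0, 0.0, 0.0, 1.0]]
jig [([217, 146, 102, 52], 0.72)]
cell_centre [([360, 163, 24, 18], 0.69), ([337, 247, 28, 21], 0.69), ([374, 201, 29, 24], 0.55)]
end_stop [([272, 162, 7, 18], 0.63)]
handle_end [([186, 181, 18, 24], 0.49)]
link_pin [([215, 147, 105, 54], 0.62)]
pad [([266, 164, 5, 3], 0.42)]
small_beaker [([189, 184, 16, 18], 0.78), ([336, 198, 11, 10], 0.66), ([213, 144, 104, 54], 0.44)]
tape_roll [([139, 202, 23, 18], 0.85)]
filler_bulb [([309, 208, 31, 20], 0.61)]
stopper [([334, 199, 11, 9], 0.39)]
boat [([186, 132, 28, 24], 0.69)]
1.2 [ 1.21762639e-05  9.92822438e-01  1.19597689e-01 -1.20214311e-05]
```

View pics/both0.png

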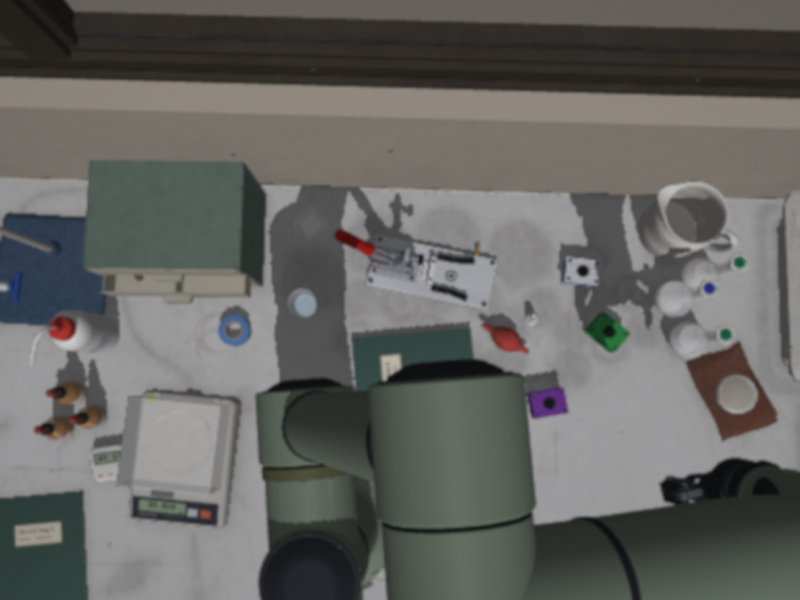

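View pics/scene0b.png

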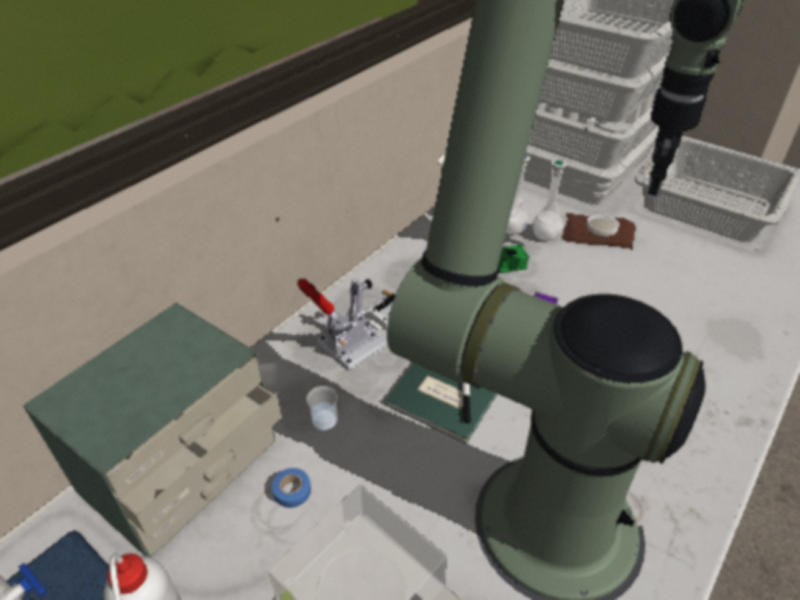

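Top view (800x600 enlargement): the jig is at about (430,270), with its handle pointing to (340,235). There are three candidate cells. (580,270) has an aluminium top and a black spot, (607,332) is green, and (547,403) is purple. The first fits the description, and I'll confirm it in a crop.

```bash
cat > h.py <<'E'
from cell import bot
import cv2,numpy as np
from scipy.spatial.transform import Rotation as R
def ray(cam,px):
    k=bot.calibration(cam);E=np.array(k["extrinsics"])
    d=E[:3,:3].T@np.linalg.solve(np.array(k["mtx"]),[px[0],px[1],1]);o=-E[:3,:3].T@E[:3,3]
    return o,d
def w(cam,px,z):
    o,d=ray(cam,px);return o+d*(z-o[2])/d[2]
def proj(cam,P):
    k=bot.calibration(cam);E=np.array(k["extrinsics"]);p=np.array(k["mtx"])@(E[:3,:3]@np.asarray(P)+E[:3,3]);return p[:2]/p[2]
E
python3 - <<'E'
from h import *
im=bot.camera("top")
c=im[130:250,210:400]
cv2.imwrite("pics/crop1.png",cv2.resize(c,None,fx=4.2,fy=4.2,interpolation=cv2.INTER_CUBIC)[:,:,::-1])
for n,p,z in[("cell",(580/1.5625,270/1.5625),.034),("plateL",(382,233),.012),("plateLb",(367,287),.012),("plateR",(496,256),.012),("plateRb",(488,308),.012),("oring",(451,275),.012)]:
    p=np.array(p)/(1.5625 if n!="cell" else 1);print(n,w("top",p,z).round(3))
E
```

```text
cell [ 0.453 -0.414  0.034]
plateL [ 0.513 -0.066  0.012]
plateLb [ 0.415 -0.042  0.012]
plateR [ 0.477 -0.27   0.012]
plateRb [ 0.384 -0.257  0.012]
oring [ 0.441 -0.19   0.012]
```

View pics/crop1.png

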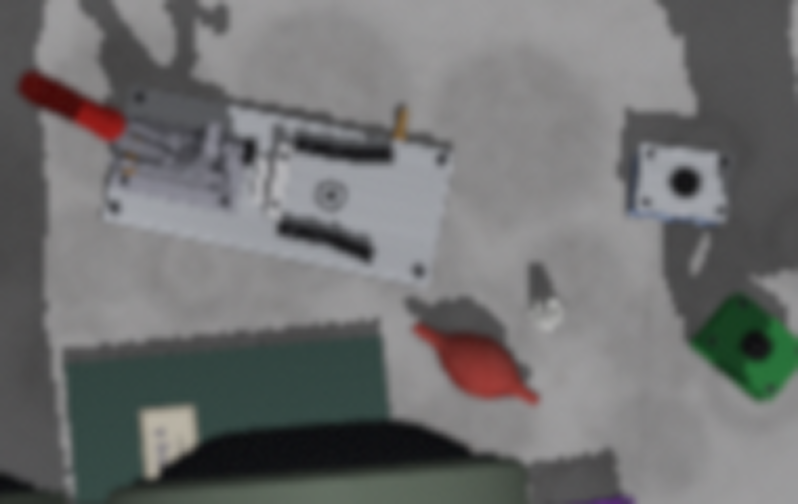

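The crop confirms it: the cell at (683,183) has an aluminium top with a black spot and blue side faces. The other two are green (750,345) and purple (580,500). The jig's nest end faces right. Next I'll get close-ups with the wrist camera.

```bash
cat >> h.py <<'E'
def down(a):  # tool z down, tool y along world heading a
    y=np.array([np.cos(a),np.sin(a),0]);z=np.array([0,0,-1.]);return np.column_stack([np.cross(y,z),y,z])
def quat(M): q=R.from_matrix(M).as_quat();return [float(q[3]),*map(float,q[:3])]
def wcam():
    q=bot.read_tool_rot();T=np.eye(4);T[:3,:3]=R.from_quat([q[1],q[2],q[3],q[0]]).as_matrix();T[:3,3]=bot.read_position()
    im=bot.camera("wrist");k=bot.calibration("wrist");return im,T@np.array(k["hand_eye"]),np.array(k["mtx"])
def ww(T,K,px,z):
    d=T[:3,:3]@np.linalg.solve(K,[px[0],px[1],1]);o=T[:3,3];return o+d*(z-o[2])/d[2]
def wp(T,K,P):
    p=K@(T[:3,:3].T@(np.asarray(P)-T[:3,3]));return p[:2]/p[2]
E
python3 - <<'E'
from h import *
f=lambda u,v,z:w("top",(210+(u+.5)/4.2-.5,130+(v+.5)/4.2-.5),z)
a,b,c=f(452,147,.012),f(428,283,.012),f(105,218,.012)
print(a,b,c, "len",np.linalg.norm(a-b),np.linalg.norm(b-c))
x=(b-c)[:2]/np.linalg.norm((b-c)[:2]); ja=np.arctan2(x[1],x[0]); print("jig x heading",ja)
mid=(a+b)[:2]/2; org=mid-.150*x; print("origin",org,"oring",org+.075*x)
cc=[f(*p,.034)[:2] for p in((640,143),(727,151),(722,222),(633,213))]; print(np.array(cc).round(3)); cx=cc[1]-cc[0]; ca=np.arctan2(cx[1],cx[0]); cm=np.mean(cc,0); print("cell",cm,ca)
print("hand_eye",np.round(bot.calibration("wrist")["hand_eye"],3).tolist())
for n,p in(("hend",(30,85)),):print(n,f(*p,.19))
for n,p,z in(("beaker",(302,302),.03),("cabinet",(250,265),.0)):print(n,w("top",np.array(p)/1.5625,z))
P=[]
for (xy,z,a) in((cm,.22,ca+np.pi/2),(org+.1*x,.27,ja+np.pi/2)):
    best=None
    for aa in(a,a+np.pi):
        q=bot.solve_ik([*xy,z],quat(down(aa)))
        print(aa,None if q is None else np.round(q,2))
        if q is not None and (best is None or abs(q[5])<abs(best[5])):best=q
    bot.goto_joints(best); im,T,K=wcam();i=len(P);P.append(im)
    cv2.imwrite(f"pics/w{i}.png",im[:,:,::-1]);np.savez(f"w{i}.npz",T=T,K=K)
cv2.imwrite("pics/tile.png",cv2.resize(np.hstack(P),(800,300),interpolation=cv2.INTER_AREA)[:,:,::-1])
print(bot.read_clock())
E
```

```text
[ 0.47517935 -0.26903775  0.012     ] [ 0.38443317 -0.25474177  0.012     ] [ 0.42093341 -0.0414666   0.012     ] len 0.09186535714360122 0.21637598376398665
jig x heading -1.7402957347166101
origin [ 0.4551096  -0.11403936] oring [ 0.44245793 -0.18796456]
[[ 0.478 -0.388]
 [ 0.474 -0.445]
 [ 0.428 -0.442]
 [ 0.432 -0.384]]
cell [ 0.45291636 -0.41480765] -1.633593014632545
hand_eye [[-0.0, -0.959, -0.285, 0.072], [1.0, -0.001, 0.001, -0.0], [-0.001, -0.285, 0.959, -0.165], [0.0, 0.0, 0.0, 1.0]]
hend [ 0.47431002 -0.00429611  0.19      ]
beaker [0.38301478 0.06896533 0.03      ]
cabinet [0.4497238  0.16917309 0.        ]
-0.06279668783764847 [-0.86  0.44  0.01  1.14  0.    0.77]
3.0787959657521444 [-0.86  0.44  0.01  1.14  0.   -2.37]
-0.16949940792171359 [-0.6   0.17 -0.24  1.16  0.    1.14]
2.9720932456680798 [-0.6   0.17 -0.24  1.16  0.   -2.  ]
3.5
```

View pics/tile.png

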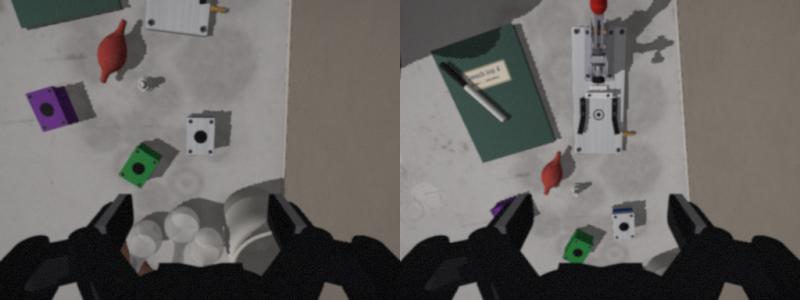

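The wrist views show the cell at (200,135) in the left tile and the jig nest with its O-ring at (600,115) in the right tile. I'll enlarge both with a model overlay to refine them.

Run:
```python
from h import *
a=cv2.imread("pics/w0.png")[130:210,220:300];b=cv2.imread("pics/w1.png")[30:210,205:325]
L=cv2.resize(a,(400,400),interpolation=cv2.INTER_CUBIC);Rr=cv2.resize(b,(400,600),interpolation=cv2.INTER_CUBIC)
L=np.vstack([L,np.zeros((200,400,3),np.uint8)])
cv2.imwrite("pics/crop2.png",np.hstack([L,Rr]))
# cell top blob in w0: bright and neutral
D=np.load("w0.npz");im=cv2.imread("pics/w0.png").astype(int)
m=((im.min(2)>165)).astype(np.uint8);m[:130]=0;m[210:]=0;m[:,:225]=0;m[:,290:]=0
n,l,s,c=cv2.connectedComponentsWithStats(m);print(s[1:][s[1:,4]>50].tolist())
for im_,nm in((im,"w0"),):
    g=im_.max(2);mm=(g<45).astype(np.uint8);n,l,s,c=cv2.connectedComponentsWithStats(mm)
    for i in range(1,n):
        if 100<s[i,4]<600:print(nm,s[i].tolist(),c[i].round(1),ww(D["T"],D["K"],c[i],.034).round(4))
```

```text
[]
w0 [52, 133, 16, 15, 184] [ 59.7 139.9] [ 0.2217 -0.3602  0.034 ]
w0 [250, 168, 14, 15, 166] [256.4 174.7] [ 0.4516 -0.4173  0.034 ]
w0 [170, 209, 15, 14, 163] [177.  215.2] [ 0.3469 -0.4633  0.034 ]
```

View pics/crop2.png

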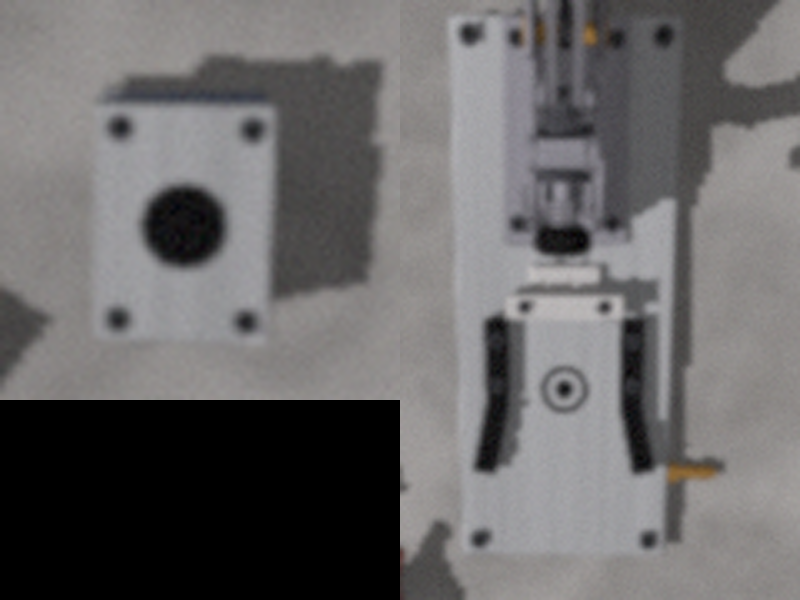

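The left panel shows the cell's spot at (183,226) with screws at its four corners. The right panel shows the O-ring at (564,390) and the plate corners at (450,17), (682,20), (463,552) and (664,553). Now compute both poses and grasp the cell.

Run:
```python
from h import *
import json
D=np.load("w0.npz");f=lambda u,v:ww(D["T"],D["K"],(220+(u+.5)/5-.5,130+(v+.5)/5-.5),.034)[:2]
s=[f(*p) for p in((120,128),(252,129),(246,321),(118,319))];cx=(s[2]+s[3]-s[0]-s[1]);ca=np.arctan2(cx[1],cx[0])
c=(f(183,226)+np.mean(s,0))/2;print("cell",f(183,226),np.mean(s,0),ca)
D1=np.load("w1.npz");g=lambda u,v:ww(D1["T"],D1["K"],(205+(u-400+.5)/3.3333-.5,30+(v+.5)/3.3333-.5),.012)[:2]
k=[g(*p) for p in((450,17),(682,20),(664,553),(463,552))];t=[g(*p) for p in((469,34),(664,36),(648,540),(480,540))]
for q in(k,t):
    e=q[2]+q[3]-q[0]-q[1];print("jig ang",np.arctan2(e[1],e[0]),"len",np.linalg.norm(e)/2,"wid",np.linalg.norm(q[0]-q[1]),np.linalg.norm(q[2]-q[3]),"mid",np.mean(q,0))
e=t[2]+t[3]-t[0]-t[1];x=e/np.linalg.norm(e);ja=float(np.arctan2(e[1],e[0]))
o=g(564,390)-.075*x;o2=np.mean(k,0)-.040*x;print("org",o,o2)
o=(o+o2)/2
json.dump(dict(o=o.tolist(),ja=ja,c=c.tolist(),ca=float(ca)),open("p.json","w"))
a=ca+np.pi/2
for aa in (a,a-np.pi,a+np.pi):
  for z in(.10,.015):
    q=bot.solve_ik([*c,z],quat(down(aa)));print(aa,z,None if q is None else np.round(q,2))
```

```text
cell [ 0.45133142 -0.41734072] [ 0.45156755 -0.4173771 ] -1.6559047120155006
jig ang -1.748440651854945 len 0.2161332155279119 wid 0.09023580921642883 0.09099977211905341 mid [ 0.44530011 -0.15522504]
jig ang -1.7485693563482991 len 0.20450463568432312 wid 0.07617515555485946 0.07576843434428807 mid [ 0.44550969 -0.15520799]
org [ 0.45222548 -0.11597807] [ 0.45237363 -0.11585544]
-0.08510838522060404 0.1 [-0.87  0.53 -0.17  0.87  0.    0.79]
-0.08510838522060404 0.015 [-0.87  0.63 -0.25  0.7   0.    0.79]
-3.226701038810397 0.1 [-0.87  0.53 -0.17  0.87  0.   -2.35]
-3.226701038810397 0.015 [-0.87  0.63 -0.25  0.7   0.   -2.35]
3.0564842683691893 0.1 [-0.87  0.53 -0.17  0.87  0.   -2.35]
3.0564842683691893 0.015 [-0.87  0.63 -0.25  0.7   0.   -2.35]
```

```bash
cat >> h.py <<'E'
import json,os
if os.path.exists("p.json"):
    p_=json.load(open("p.json"));O=np.array(p_["o"]);JA=p_["ja"];C=np.array(p_["c"]);CA=p_["ca"]
    JX=np.array([np.cos(JA),np.sin(JA),0]);JY=np.array([-np.sin(JA),np.cos(JA),0])
    def J(x,y,z): return np.array([*O,0])+JX*x/1e3+JY*y/1e3+np.array([0,0,z/1e3])
E
python3 - <<'E'
from h import *
qc=quat(down(CA+np.pi/2));qj=quat(down(JA+np.pi/2))
bot.move_pose([*C,.10],qc)
bot.move_linear([*C,.0145],speed=.12)
bot.set_gripper(0.0,grasp_force=40);print("w",bot.read_gripper_width(),bot.read_finger_force(),bot.read_clock())
bot.move_linear([*C,.09],speed=.2)
bot.move_pose(J(120,0,90),qj)
print("w",bot.read_gripper_width(),bot.read_finger_force())
bot.move_linear(J(120,0,33),speed=.15)
h=bot.move_linear(J(120,0,25.0),speed=.03,until_force=3);print("touch",h,bot.read_position(),bot.read_clock())
bot.set_gripper(.75);print(bot.read_gripper_width())
bot.move_linear(J(120,0,110),speed=.2)
bot.set_gripper(0.0)
bot.move_pose(J(170,0,140),qj)
im=bot.camera("top");cv2.imwrite("pics/t2.png",cv2.resize(im[130:210,210:350],(800,457),interpolation=cv2.INTER_CUBIC)[:,:,::-1])
for a in(JA,JA+np.pi):
    q=bot.solve_ik(J(172,0,30),quat(down(a)));print(a,None if q is None else np.round(q,2))
print(bot.read_clock(),bot.read_joint_positions().round(2) )
E
```

```text
w 0.0005232322603897467 0.0 6.175
w -0.0013145834838282867 0.0
touch False [ 0.43116003 -0.23400484  0.0251553 ] 8.4167
0.7514579418773022
-1.7485693563482991 [-0.74  0.45 -0.53  0.59  0.    2.58]
1.393023297241494 [-0.74  0.45 -0.53  0.59  0.   -0.56]
10.6333 [-0.74  0.31 -0.41  0.86  0.    1.01]
```

View pics/t2.png

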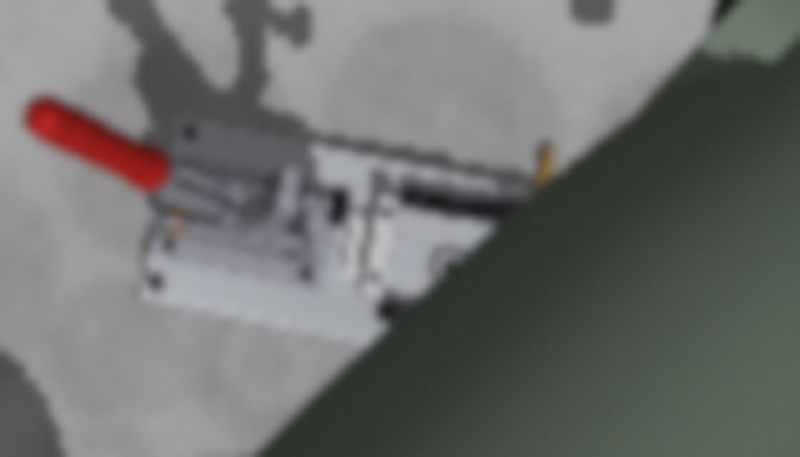

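The grasp missed: the fingers closed fully with no force on the pads. Look at where the cell is now.

Run:
```python
from h import *
bot.set_gripper(1.0)
bot.move_pose([C[0],C[1],.15],quat(down(CA+np.pi/2)))
im,T,K=wcam();cv2.imwrite("pics/w3.png",im[:,:,::-1]);np.savez("w3.npz",T=T,K=K)
print(bot.read_position(),bot.read_clock())
g=im.astype(int).max(2);n,l,s,c=cv2.connectedComponentsWithStats((g<45).astype(np.uint8))
for i in range(1,n):
    if 60<s[i,4]<900:print(s[i].tolist(),ww(T,K,c[i],.034).round(4))
```

```text
[ 0.45097164 -0.41660722  0.14946988] 12.075
[25, 118, 18, 20, 111] [ 0.2483 -0.3411  0.034 ]
[3, 140, 21, 20, 303] [ 0.2217 -0.3601  0.034 ]
[248, 179, 19, 18, 269] [ 0.4515 -0.4172  0.034 ]
```

View pics/w3.png

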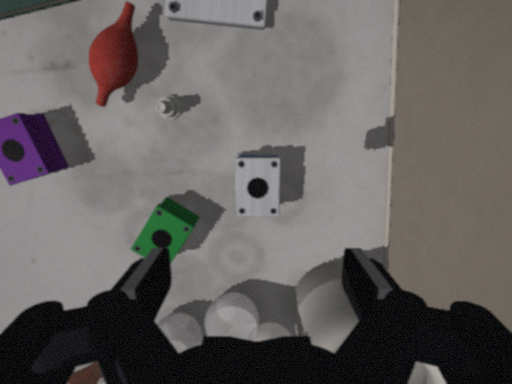

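The cell hasn't moved (spot at (258,188), same position as before). So the fingers must have passed without touching it. I'll repeat the descent and look before and after closing.

Run:
```python
from h import *
c=C.copy();h=bot.move_linear([*c,.013],speed=.12,until_force=6);print(h,bot.read_position(),bot.read_tool_rot(),bot.read_ft_force())
a=wcam();print(wp(a[1],a[2],bot.read_position()),wp(a[1],a[2],[*c,.034]))
s1=bot.camera("top")
bot.set_gripper(0.45,grasp_force=40);print(bot.read_gripper_width(),bot.read_finger_force(),bot.read_ft_force())
b=wcam();s2=bot.camera("scene")
print(bot.read_clock())
def cr(i):return cv2.resize(i,(400,300))
cv2.imwrite("pics/g.png",np.vstack([np.hstack([cr(a[0]),cr(b[0])]),np.hstack([cr(s1[110:260,300:500]),cr(s2[100:250,300:500])])])[:,:,::-1])
```

```text
False [ 0.45195079 -0.41791817  0.01384085] [ 7.57410140e-04  7.36542010e-01  6.76391375e-01 -3.22857568e-05] [0.51990411 0.58999347 0.02353464]
[257.24705727 235.2196297 ] [256.2985268  249.18763787]
0.4498124334376297 0.0 [ 0.69289247  0.04177061 -0.17784979]
14.0917
```

View pics/g.png

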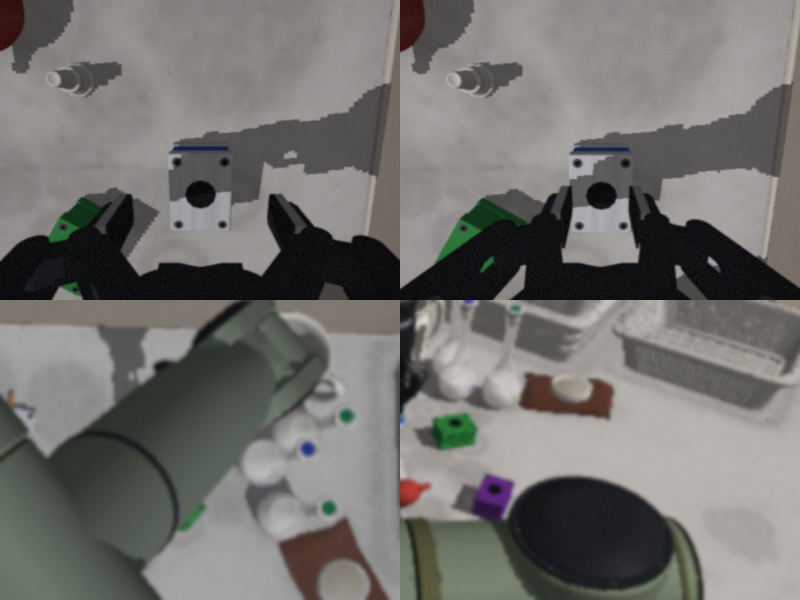

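Tiles: the fingers straddle the cell correctly, with their inner edges right at its sides (570 to 632) at opening 0.45. Close further in steps and watch the readings.

Run:
```python
from h import *
P=[]
for o in(.35,.2,.0):
    bot.set_gripper(o,grasp_force=40);bot.wait(.1);print(o,bot.read_gripper_width(),bot.read_finger_force(),bot.read_ft_force().round(2),bot.read_position().round(4))
    P.append(cv2.resize(wcam()[0][150:384,100:412],(266,200)))
cv2.imwrite("pics/g2.png",np.hstack(P)[:,:,::-1]);print(bot.read_clock())
```

```text
0.35 0.3468185782043098 0.0 [ 0.26 -0.08  0.4 ] [ 0.4515 -0.4174  0.013 ]
0.2 0.19851731173073484 0.0 [0.32 0.32 0.07] [ 0.4514 -0.4174  0.013 ]
0.0 -0.0001313239216205374 0.0 [ 0.43 -0.11  0.99] [ 0.4514 -0.4174  0.013 ]
15.3833
```

View pics/g2.png

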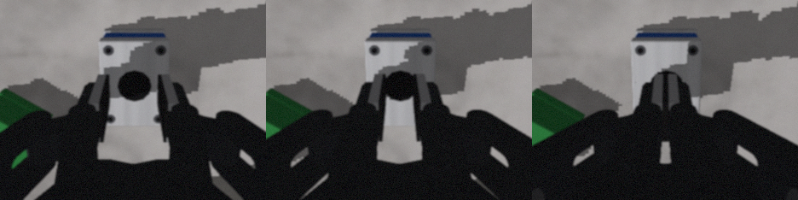

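Run:
```python
from h import *
im,T,K=wcam();print(K.round(1).tolist(),"cam",T[:3,3],"TCP",bot.read_position())
ux=np.array([np.cos(CA),np.sin(CA),0]);uy=np.array([-np.sin(CA),np.cos(CA),0])
for z in(.034,.0,-.03):
    print(z,[wp(T,K,np.array([*C,z])+a*.03*ux+b*.022*uy).round(0).tolist() for a,b in((-1,-1),(-1,1),(1,1),(1,-1))],wp(T,K,[*C,z]).round(0))
g=wp(T,K,bot.read_position());print(g)
# tip as seen
D=np.load("w0.npz");f=lambda u,v:ww(D["T"],D["K"],(220+(u+.5)/5-.5,130+(v+.5)/5-.5),.034)[:2]
s=[f(*p) for p in((97,103),(274,104),(268,340),(95,338))];print("w0 size",np.linalg.norm(s[0]-s[1]),np.linalg.norm(s[1]-s[2]))
```

```text
[[291.4, 0.0, 256.2], [0.0, 291.4, 198.4], [0.0, 0.0, 1.0]] cam [ 0.45700468 -0.34503936  0.17769247] TCP [ 0.451435   -0.41735726  0.01297871]
0.034 [[215.0, 198.0], [300.0, 198.0], [296.0, 298.0], [219.0, 298.0]] [257. 251.]
0.0 [[222.0, 182.0], [292.0, 182.0], [289.0, 268.0], [225.0, 268.0]] [257. 227.]
-0.03 [[227.0, 173.0], [287.0, 173.0], [285.0, 248.0], [229.0, 248.0]] [257. 212.]
[257.08737321 234.97579979]
w0 size 0.0423547405059968 0.05889407749075959
```

Predictions and the picture agree that the cell top is near z=0.034, yet the fingers closed over it with no contact. Probe downward gently to find the true height of the tips.

Run:
```python
from h import *
h=bot.move_linear([*C,.001],speed=.02,until_force=4);print(h,bot.read_position(),bot.read_ft_force().round(2))
bot.move_linear([*C,.06],speed=.2);print(bot.read_ft_force().round(2))
c=C-.065*np.array([np.cos(CA),np.sin(CA)])  # bare bench, towards jig side
if True:
    bot.move_linear([*c,.06],speed=.2)
    h2=bot.move_linear([*c,-.02],speed=.04,until_force=4);print(h2,bot.read_position(),bot.read_ft_force().round(2))
    bot.move_linear([*c,.06],speed=.2)
im,T,K=wcam()
g=im.astype(int).max(2);n,l,s,cc=cv2.connectedComponentsWithStats((g<45).astype(np.uint8))
for i in range(1,n):
    if 60<s[i,4]<900:print(s[i].tolist(),ww(T,K,cc[i],.034).round(4))
print(bot.read_clock())
```

```text
True [ 0.45160662 -0.41754756  0.01167626] [-0.19  0.07  4.74]
[-0.42 -0.07 -0.69]
False [ 0.45710321 -0.35270302 -0.0198182 ] [-0.19 -0.27 -0.33]
[67, 0, 18, 44, 139] [ 0.3629 -0.2216  0.034 ]
[139, 0, 21, 20, 337] [ 0.4064 -0.2186  0.034 ]
[247, 0, 17, 30, 424] [ 0.4666 -0.2268  0.034 ]
19.325
```

Contact with the cell top came at a reported z of 0.0117, so the real tips sit about 22 mm higher than reported. The bench not being reached at -0.0198 fits that. Apply the offset and redo the grasp.

```bash
echo 'DZ=22.3' >> h.py
python3 - <<'E'
from h import *
qc=quat(down(CA+np.pi/2));qj=quat(down(JA+np.pi/2))
bot.set_gripper(1.0)
bot.move_linear([*C,.06],speed=.25)
h=bot.move_linear([*C,(10-DZ)/1e3],speed=.12,until_force=6);print(h)
bot.set_gripper(0.0,grasp_force=40);wd=bot.read_gripper_width();print("w",wd,bot.read_finger_force(),bot.read_clock())
if wd<.3: raise SystemExit
bot.move_linear([*C,.07],speed=.2)
bot.move_pose(J(120,0,70),qj)
print("w",bot.read_gripper_width(),bot.read_finger_force())
bot.move_linear(J(120,0,10),speed=.15)
h=bot.move_linear(J(120,0,-5.0),speed=.03,until_force=3);print("touch",h,bot.read_position(),bot.read_clock())
im,T,K=wcam();cv2.imwrite("pics/w4.png",im[:,:,::-1])
E
```

```text
False
w 0.5052540689445277 42.235515117645264 21.7333
w 0.5070219394693478 41.4287531375885
touch True [ 4.31930054e-01 -2.34683218e-01  2.96371477e-04] 24.0083
```

Run:
```python
from h import *
bot.set_gripper(.75);bot.move_linear(J(120,0,60),speed=.25)
bot.set_gripper(0.0);bot.move_linear(J(180,0,60),speed=.25)
im,T,K=wcam();cv2.imwrite("pics/w5.png",im[:,:,::-1])
h=bot.move_linear(J(180,0,20-DZ),speed=.15,until_force=6);print("down",h)
h1=bot.move_linear(J(112,0,20-DZ),speed=.05,until_force=5)
p=bot.read_position();print(h1,"x",((p[:2]-O)@JX[:2])*1e3,"y",((p[:2]-O)@JY[:2])*1e3,bot.read_ft_force().round(2),bot.read_clock())
```

```text
down False
True x 115.31615986300778 y -0.20377942412682856 [ 0.13 -2.45 -0.36] 27.6167
```

Contact stopped at x=115.3 against an expected 116, so the cell is home. Back off, look at the nest, and locate the handle from two cameras.

```bash
cat >> h.py <<'E'
def redblob(im):
    i=im.astype(int);m=((i[:,:,0]>90)&(i[:,:,0]>2.2*i[:,:,1])&(i[:,:,0]>2.2*i[:,:,2])).astype(np.uint8)
    return m
def plane(o,d): # ray with jig plane y=0 -> (x,z) mm
    n=JY;t=((np.array([*O,0])-o)@n)/(d@n);P=o+t*d;return np.array([(P[:2]-O)@JX[:2],P[2]])*1e3
E
python3 - <<'E'
from h import *
bot.move_linear(J(140,0,20-DZ),speed=.15)
bot.move_linear(J(150,0,250),speed=.3)
bot.move_pose(J(45,0,290),quat(down(JA+np.pi/2)))
im,T,K=wcam();cv2.imwrite("pics/w6.png",im[:,:,::-1]);np.savez("w6.npz",T=T,K=K)
t=bot.camera("top");s=bot.camera("scene")
cv2.imwrite("pics/t6.png",t[:,:,::-1]);cv2.imwrite("pics/s6.png",s[:,:,::-1])
cv2.imwrite("pics/m6.png",np.hstack([cv2.resize(im,(400,300)),cv2.resize(s[150:270,150:310],(400,300),interpolation=cv2.INTER_CUBIC)])[:,:,::-1])
for n,i in(("w",im),("t",t),("s",s)):
    c=cv2.connectedComponentsWithStats(redblob(i))
    for k in range(1,c[0]):
        if c[2][k,4]>60:
            box=cv2.minAreaRect(np.argwhere(c[1]==k)[:,::-1].astype(np.float32));print(n,c[2][k].tolist(),np.round(box[0],1),np.round(box[1],1),round(box[2],1),cv2.boxPoints(box).round(1).tolist())
print(bot.read_clock())
E
```

```text
w [247, 0, 21, 81, 1241] [257.  40.] [80. 20.] 90.0 [[247.0, 0.0], [267.0, 0.0], [267.0, 80.0], [247.0, 80.0]]
w [191, 226, 21, 47, 492] [200.3 248.8] [18.5 47.1] 4.2 [[189.3000030517578, 271.70001220703125], [192.8000030517578, 224.6999969482422], [211.1999969482422, 226.0], [207.6999969482422, 273.0]]
t [32, 203, 15, 14, 123] [ 40.  211.2] [11.1 13.5] 41.2 [[31.399999618530273, 212.60000610351562], [40.29999923706055, 202.5], [48.70000076293945, 209.8000030517578], [39.79999923706055, 219.89999389648438]]
t [310, 208, 25, 16, 172] [321.6 216.7] [27.3 10.7] 16.4 [[307.1000061035156, 218.0], [310.1000061035156, 207.6999969482422], [336.20001220703125, 215.39999389648438], [333.20001220703125, 225.6999969482422]]
s [191, 179, 23, 22, 171] [201.8 189.2] [28.3  6.4] 45.0 [[189.5, 181.5], [194.0, 177.0], [214.0, 197.0], [209.5, 201.5]]
s [75, 355, 19, 24, 340] [ 84.  366.5] [23. 18.] 90.0 [[75.0, 355.0], [93.0, 355.0], [93.0, 378.0], [75.0, 378.0]]
29.6
```

View pics/m6.png

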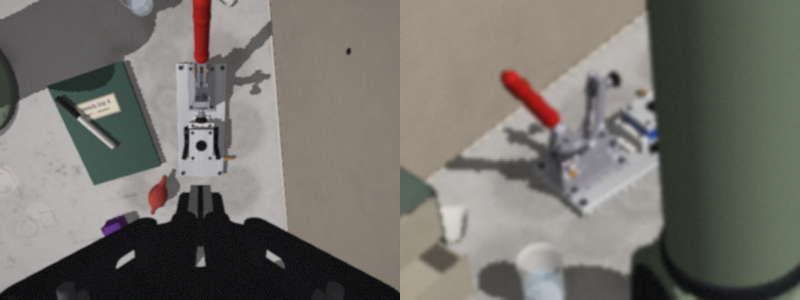

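The cell sits home against the stop (202,145), centred between the rails. The handle is still up; in the scene view it runs from its tip at (510,78) to its root at (552,120). Compute the handle's position in the jig plane.

Run:
```python
from h import *
S=lambda u,v:ray("scene",(150+(u-400)*.4,150+v*.4));Tp=lambda u,v:ray("top",(210+u/5.714,130+v/5.714))
for n,f,p in(("scene tip",S,(507,74)),("scene root",S,(555,124)),("top tip",Tp,(30,108)),("top root",Tp,(165,180))):
    o,d=f(*p);print(n,plane(o,d).round(1), "cam",((o[:2]-O)@JY[:2]).round(2))
# two-view triangulation
for a,b in(((507,74),(30,108)),((555,124),(165,180))):
    o1,d1=S(*a);o2,d2=Tp(*b);A=np.column_stack([d1,-d2]);t=np.linalg.lstsq(A,o2-o1,rcond=None)[0]
    P1,P2=o1+t[0]*d1,o2+t[1]*d2;M=(P1+P2)/2;print("tri",((M[:2]-O)@JX[:2]*1e3).round(1),((M[:2]-O)@JY[:2]*1e3).round(1),(M[2]*1e3).round(1),"gap",np.linalg.norm(P1-P2)*1e3)
D=np.load("w6.npz")
T,K=D["T"],D["K"]
d=T[:3,:3]@np.linalg.solve(K,[257,80,1]);print("wrist root ray", [(((T[:3,3]+d*t)[:2]-O)@JX[:2]*1e3).round(0).tolist()+[] for t in ((.1-T[2,3])/d[2],(.14-T[2,3])/d[2])])
# IK checks for tilted tool: z-axis tilt towards -jx
def tilt(th,flip):
    z=-np.sin(th)*JX-np.cos(th)*np.array([0,0,1]);y=JY*flip;return np.column_stack([np.cross(y,z),y,z])
for th in(0,20,40):
  for fl in(1,-1):
    for x,z in((-75,195),(-130,150),(-140,80)):
      q=bot.solve_ik(J(x,0,z-15),quat(tilt(np.radians(th),fl)));print(th,fl,x,z,None if q is None else np.round(q,2))
```

```text
scene tip [-113.1  200.2] cam -0.66
scene root [-63.8 103.8] cam -0.66
top tip [-115.4  209.9] cam -0.2
top root [-62.1  95.7] cam -0.2
tri -115.0 0.2 201.5 gap 3.6216582236647934
tri -62.5 -0.3 103.0 gap 2.503425662037347Traceback (most recent call last):
  File "<stdin>", line 11, in <module>
TypeError: unsupported operand type(s) for +: 'float' and 'list'
```

The handle is about 62° steep, with handle_end near (-100,180), which matches the nominal path. Check IK along the path with a tilted tool, then follow the path down in two stages.

```bash
cat >> h.py <<'E'
from scipy.interpolate import PchipInterpolator as PI
TH=[-20,4,23,36,54,70];HX=PI(TH,[-135,-135,-132,-130,-115,-88]);HZ=PI(TH,[28,86,132,160,181,191])
FL=1
def tool(th):
    z=-np.sin(th)*JX-np.cos(th)*np.array([0,0,1]);y=JY*FL;return np.column_stack([np.cross(y,z),y,z])
def push(deg,off=0,dx=0,dz=0,root=5,maxt=45):
    """TCP (reported) pose that puts the tip on the grip face at grip angle deg, off mm clear of it"""
    t=np.radians(deg);tau=np.radians(np.clip(deg,0,maxt));n=np.array([np.sin(t),np.cos(t)]);a=np.array([np.cos(t),-np.sin(t)])
    p=np.array([HX(deg)+dx,HZ(deg)+dz])+n*(9.5+11*np.sin(t-tau)+off)+a*root
    M=tool(tau);return J(p[0],0,p[1])+M[:,2]*DZ/1e3,quat(M)
def jpos():
    p=bot.read_position();q=bot.read_tool_rot();z=R.from_quat([q[1],q[2],q[3],q[0]]).as_matrix()[:,2];p=p-z*DZ/1e3
    return np.array([(p[:2]-O)@JX[:2],p[2]])*1e3
E
python3 - <<'E'
import h;from h import *
D=np.load("w6.npz");K=D["K"];H=np.linalg.inv(np.array(bot.calibration("wrist")["hand_eye"]))
for P in((.011,0,0),(.011,0,-.0223)):
    p=K@(H[:3,:3]@np.array(P)+H[:3,3]);print(P,p[:2]/p[2])
for fl in(1,-1):
    h.FL=fl
    for d,o in((62,40),(62,0),(45,0),(30,0),(15,0),(0,0),(-5,0),(-5,60)):
        q=bot.solve_ik(*h.push(d,o,2,-4));print(fl,d,None if q is None else np.round(q,2))
E
```

```text
(0.011, 0, 0) [257.11723998 218.07700697]
(0.011, 0, -0.0223) [257.26507145 232.86898825]
1 62 [-0.72  0.46 -0.35  1.24  0.65  0.86]
1 62 [-0.66  0.46 -0.41  1.14  0.68  0.93]
1 45 [-0.62  0.45 -0.45  1.07  0.7   0.99]
1 30 [-0.48  0.34 -0.52  0.87  0.5   1.23]
1 15 [-0.31  0.31 -0.57  0.72  0.26  1.43]
1 0 [-0.13  0.36 -0.59  0.63  0.    1.61]
1 -5 [-0.13  0.37 -0.6   0.6   0.    1.62]
1 -5 [-0.12  0.29 -0.53  0.75  0.    1.63]
-1 62 [-0.72  0.46 -0.35  1.24  0.65 -2.28]
-1 62 [-0.66  0.46 -0.41  1.14  0.68 -2.21]
-1 45 [-0.62  0.45 -0.45  1.07  0.7  -2.16]
-1 30 [-0.48  0.34 -0.52  0.87  0.5  -1.91]
-1 15 [-0.31  0.31 -0.57  0.72  0.26 -1.71]
-1 0 [-0.13  0.36 -0.59  0.63  0.   -1.53]
-1 -5 [-0.13  0.37 -0.6   0.6   0.   -1.53]
-1 -5 [-0.12  0.29 -0.53  0.75  0.   -1.51]
```

The tip offset along tool z is confirmed by the projection (232.9 predicted, about 238 seen). Stage 1 follows.

Run:
```python
from h import *
bot.move_pose(*push(62,40,2,-4))
p,q=push(62,6,2,-4);print("pre",bot.move_linear(p,speed=.15,rotation=q,until_force=6),bot.read_clock())
f0=bot.read_ft_force();print(f0.round(2))
for d in(62,56,50,44,38,32,27):
    p,q=push(d,0,2,-4);h=bot.move_linear(p,speed=.07,rotation=q,until_force=7)
    F=bot.read_ft_force()-f0;print(d,h,jpos().round(1),"F jx %.1f jy %.1f z %.1f"%(F@JX,F@JY,F[2]))
    if h or np.linalg.norm(F)>10:break
t=bot.camera("top");s=bot.camera("scene")
cv2.imwrite("pics/m7.png",np.hstack([cv2.resize(s[150:270,150:310],(400,300),interpolation=cv2.INTER_CUBIC),cv2.resize(t[120:228,180:324],(400,300),interpolation=cv2.INTER_CUBIC)])[:,:,::-1])
for n,i in(("t",t),("s",s)):
    c=cv2.connectedComponentsWithStats(redblob(i))
    for k in range(1,c[0]):
        if c[2][k,4]>20 and 170<c[3][k][0]<260:
            b=cv2.boxPoints(cv2.minAreaRect(np.argwhere(c[1]==k)[:,::-1].astype(np.float32)))
            print(n,c[2][k].tolist(),[plane(*ray({"t":"top","s":"scene"}[n],x)).round(0).tolist() for x in b])
print(bot.read_clock())
```

```text
pre False 30.6417
[-0.19 -0.62  0.46]
62 False [-87.7 184.8] F jx -0.6 jy 0.4 z -1.2
56 False [-98.6 180.8] F jx -0.3 jy -0.7 z 0.2
50 False [-106.5  176.2] F jx -0.4 jy 0.6 z -0.6
44 False [-113.3  170.4] F jx -0.6 jy 0.1 z -0.2
38 False [-118.   164.1] F jx -1.1 jy -0.4 z -1.0
32 True [-118.9  155.4] F jx -0.8 jy -0.3 z 0.1
t [201, 147, 12, 9, 65] [[-161.0, 128.0], [-147.0, 211.0], [-121.0, 192.0], [-133.0, 105.0]]
s [180, 194, 32, 9, 195] [[-157.0, 159.0], [-153.0, 180.0], [-65.0, 120.0], [-68.0, 97.0]]
32.35
```

The scene measurement puts the grip at about 35°, with handle_end near (-136,157), as predicted. The 7 N trigger was a transient (force is now about 0). Continue more slowly.

Run:
```python
from h import *
f0=np.array([-.19,-.62,.46]);pk=0
for d in np.arange(33,-6,-1.5):
    p,q=push(d,0,-2,-3);h=bot.move_linear(p,speed=.04,rotation=q,until_force=8)
    F=np.mean([bot.read_ft_force() for _ in range(3)],0)-f0;t=np.radians(d);n=np.sin(t)*JX+np.array([0,0,np.cos(t)]);fn=F@n
    print(d,h,jpos().round(1),"Fn %.1f jy %.1f"%(fn,F@JY));pk=max(pk,fn)
    if h or fn>13 or (pk>4 and fn<.6*pk):break
s=bot.camera("scene");t=bot.camera("top")
cv2.imwrite("pics/m8.png",np.hstack([cv2.resize(s[150:270,150:310],(400,300),interpolation=cv2.INTER_CUBIC),cv2.resize(t[120:228,180:324],(400,300),interpolation=cv2.INTER_CUBIC)])[:,:,::-1])
c=cv2.connectedComponentsWithStats(redblob(s))
for k in range(1,c[0]):
    if c[2][k,4]>20 and 160<c[3][k][0]<260:
        b=cv2.boxPoints(cv2.minAreaRect(np.argwhere(c[1]==k)[:,::-1].astype(np.float32)));print([plane(*ray("scene",x)).round(0).tolist() for x in b])
print(bot.read_clock())
```

```text
33.0 False [-123.   156.7] Fn -0.4 jy 0.1
31.5 False [-123.4  154.1] Fn 0.5 jy 0.5
30.0 False [-124.1  151.1] Fn 1.0 jy 1.4
28.5 False [-124.6  147.9] Fn 1.1 jy 0.6
27.0 False [-125.   144.5] Fn -0.4 jy 0.6
25.5 False [-125.4  141.2] Fn -0.3 jy 1.4
24.0 False [-125.8  137.9] Fn -0.9 jy -0.6
22.5 False [-126.1  134.7] Fn 0.2 jy 0.7
21.0 False [-126.5  131.5] Fn -1.0 jy 0.6
19.5 False [-126.8  128.3] Fn 0.0 jy -0.2
18.0 False [-126.9  125. ] Fn 2.0 jy 0.4
16.5 False [-127.4  121.7] Fn 3.8 jy 0.6
15.0 False [-127.9  118.2] Fn 5.8 jy 0.1
13.5 False [-128.4  114.8] Fn 5.4 jy -1.2
12.0 False [-128.9  111.3] Fn 6.2 jy -1.1
10.5 False [-129.3  107.7] Fn 5.2 jy -0.4
9.0 False [-129.7  104.1] Fn 3.6 jy 0.6
[[-160.0, 111.0], [-57.0, 98.0], [-50.0, 72.0], [-155.0, 86.0]]
36.7417
```

The force peaked at 6.2 N near 12° and is fading, so the handle is about to pass centre. Creep on to feel for the stop.

Run:
```python
from h import *
f0=np.array([-.19,-.62,.46]);mn=9
for d in np.arange(8.6,-6,-.4):
    p,q=push(d,0,-2,-3);h=bot.move_linear(p,speed=.02,rotation=q,until_force=5)
    F=np.mean([bot.read_ft_force() for _ in range(4)],0)-f0;t=np.radians(d);fn=F@(np.sin(t)*JX+np.array([0,0,np.cos(t)]))
    print(round(d,1),h,jpos().round(1),"Fn %.1f"%fn);mn=min(mn,fn)
    if fn>mn+4.5 or fn>9:break
print(bot.read_clock())
```

```text
8.6 False [-129.8  103.2] Fn 5.5
8.2 False [-129.9  102.2] Fn 6.2
7.8 False [-130.   101.3] Fn 6.2
7.4 False [-130.   100.3] Fn 5.6
7.0 False [-130.2   99.3] Fn 4.0
6.6 False [-130.6   98.3] Fn 4.1
6.2 False [-131.    97.3] Fn 3.7
5.8 False [-131.2   96.3] Fn 3.4
5.4 False [-131.3   95.3] Fn 2.5
5.0 False [-131.4   94.4] Fn 2.7
4.6 False [-131.4   93.4] Fn 1.5
4.2 False [-131.5   92.5] Fn 2.4
3.8 False [-131.5   91.5] Fn 1.6
3.4 False [-131.6   90.6] Fn 1.0
3.0 False [-131.6   89.6] Fn -0.3
2.6 False [-131.5   88.7] Fn -0.5
2.2 False [-131.7   87.8] Fn -1.0
1.8 False [-131.8   86.9] Fn -0.8
1.4 False [-131.9   86. ] Fn -0.3
1.0 False [-131.8   85.3] Fn 0.7
0.6 False [-131.8   84.6] Fn 5.0
41.9917
```

The force faded to zero as the handle went over centre, then rose sharply at the stop (5 N). Retreat and verify.

Run:
```python
from h import *
p=bot.read_position();bot.move_linear(p+[0,0,.01],speed=.03);bot.move_linear(p+[0,0,.17],speed=.25)
bot.move_pose(J(60,0,260),quat(down(JA+np.pi/2)));bot.move_pose(J(150,0,260),quat(down(JA+np.pi/2)))
im,_,_=wcam();s=bot.camera("scene")
c=cv2.connectedComponentsWithStats(redblob(s))
for k in range(1,c[0]):
    if c[2][k,4]>20 and 160<c[3][k][0]<260:
        b=cv2.boxPoints(cv2.minAreaRect(np.argwhere(c[1]==k)[:,::-1].astype(np.float32)));print([plane(*ray("scene",x)).round(0).tolist() for x in b])
cv2.imwrite("pics/m9.png",np.hstack([cv2.resize(im[0:240,96:416],(400,300),interpolation=cv2.INTER_CUBIC),cv2.resize(s[150:270,150:310],(400,300),interpolation=cv2.INTER_CUBIC)])[:,:,::-1])
print(bot.read_clock(),bot.read_ft_force().round(1))
```

```text
[[-162.0, 91.0], [-57.0, 91.0], [-48.0, 63.0], [-155.0, 64.0]]
44.625 [-1.1 -0.1 -0.1]
```

View pics/m9.png

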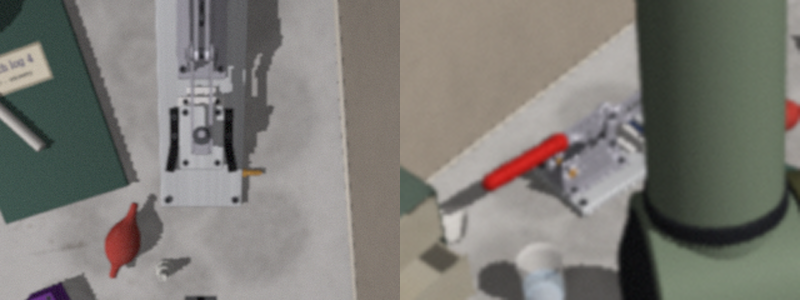

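The handle stays down at about 0°, the clamp arm lies over the home cell at (200,135), and the bystanders look untouched. Hand in.

```bash
python3 -c "
from cell import bot
print(bot.close_job())"
```

```text
the job is handed in; nothing more can be done
None
```

The cell is home against the end stop and the clamp is locked over it, with the handle staying down on its own; the job was handed in at about 45 s on the robot's clock, after a missed first grasp (the real fingertips sit about 22 mm short of the reported TCP).

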